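# Load a sample plate under the leaf spring of an inspection stage

### The job

Load the wooden sample plate into the inspection stage: with the fingertips on the thumb rest behind its ridge, press the plate and the sprung platen under it fully down, and keep pressing while you slide it forward under the leaf spring until its nose is home against the end stop. Then let go and move clear, so the spring keeps the plate held down. Do not pick the plate up, do not prise up the leaf spring, and leave the other objects alone.

Things in the scene. Friction and masses are not known exactly. Their poses are not given: they have to be found in the camera images.
- stage: Fixed inspection stage on the bench: steel base 224 x 92 x 10 mm, aluminium channel on it. Origin: centre of the base's underside; own x = the way the plate is slid (stage x, y below are in this frame), z up. Side fences 60 mm apart inside, tops 34 mm above the bench; the tail end (-x) is open. The leaf spring's clamp, 53 mm high, is at x = 85 to 107 mm.
- stage_stop (a point): Centre of the end stop's face, at stage x = 76 mm, 30 mm above the bench (the stop is 39 mm high). Home: the plate's nose touches it, so the plate's origin is at stage x = 21 mm and its ridge from -1 to 7 mm, clear of the leaf spring's lip.
- platen (a joint): Downward travel, in m, of the sprung platen that is the channel's floor (stage x -105 to 75 mm, 58 mm wide): 0 = up, top 28 mm above the bench; 0.008 = fully down, top at 20 mm. Its spring pushes up with 6 N at 0 and 12 N at 0.008. With the plate home and released, platen and leaf spring clamp it at about 0.0045.
- leaf (a joint): Angle of the steel leaf spring in rad: 0 = at rest (lowest), grows as its lip is lifted, 0.56 mm per 0.01 rad. It is 30 mm wide, hinged at stage x = 88 mm, 46 mm above the bench, and reaches back towards the plate. Its lip presses down with about 4 N at rest and 1 N more per mm of lift.
- leaf_lip (a point): Lowest point of the leaf spring's rolled lip (roll 8 mm thick, 30 mm wide): at rest at stage x = 32 mm, y = 0, 30 mm above the bench. A plate that is not pressed down butts square against the roll and jams; with the platen fully down the bevelled nose rides under it and lifts it 2 mm.
- plate: Loose wooden plate 110 x 56 x 12 mm, 0.12 kg, in the stage's channel on the platen, nose 9 to 22 mm short of the lip. Origin: centre of its underside; own x points to its nose, the same way as stage x. Top 40 mm above the bench when free, 32 mm fully down. Top edge of the nose bevelled 7 x 4 mm. A ridge across its top, 50 mm wide, 7 mm high, lies 22 to 14 mm behind the origin.
- thumb_rest (a point): Centre of the thumb rest, the flat top of the plate behind the ridge (33 mm long, 56 mm wide): 38.5 mm behind the plate's origin, 16.5 mm behind the ridge's rear face. A fingertip that presses here also pushes the ridge forward.
- spool0: Bystander: spool of thread, 33 mm in diameter, 40 mm high, standing beside the stage (stage y about -80 mm). Origin under its centre.
- pumice_block: Bystander: grey stone block 31 x 68 x 24 mm beside the stage (stage y about +100 mm). Origin under its centre.
- jar_paste: Bystander: lidded glass jar, 62 mm in diameter, 62 mm high, standing behind the tail end of the stage. Origin under its centre.
Things that resemble listed ones, but are neither listed nor needed, are in the scene too. There is more than one size of the plate; the one meant has the size given above.

How it is judged:
By the outcome, as a careful person would: the job done as asked, in the order asked, and still so for the second after the job is handed in, with the robot touching nothing.
It also fails if it takes over 32 s, if anything falls off the work surface, if the arm or the gripper's body presses on something with over 40 N, if the wrist force passes 120 N, or if a joint passes its speed limit or range.

### The arm

A 6-joint arm with a two-finger parallel gripper is mounted at the origin on the work surface; the furniture and walls round the work are solid. World frame = base frame: x ahead of the robot, y to its left, z up, the work surface at z = 0. Lengths are in m, angles in degrees, forces in N, time in s.
With the tool pointing down it reaches from about 0.375 to 0.9 m from the base axis. Payload 3.1 kg.
Tool frame: the origin (TCP) lies at the very end of the fingers, on their centre line; the grasp point (between the pads) lies 19 mm behind it (bot.hold_point_z is the z of the grasp point in the tool frame, in m); z points along the fingers, y is the line along which they close (so a half turn about z gives the same grasp; the last joint's range is limited). The gripper opens to 87 mm and grips with 3 to 60 N. Pads are 19 mm wide; open, the fingers measure 117 mm over their backs; the gripper's body (75 mm by 190 mm) begins 51 mm behind the grasp point.
Start: joints at [61.851, 30.224, 82.088, -0, 67.689, -10.227], TCP at [0.192, 0.595, 0.197] pointing down, gripper open.
Joint ranges: [-176.69, 176.69], [-43.24, 126.21], [12.49, 139.97], [-82, 262], [0, 151.66], [-163.58, 163.58]. Speed limits (degrees/s): [159.86, 159.86, 180, 180, 180, 180].

### API

Orientations are given as a 3x3 rotation matrix whose columns are the frame's x, y, z axes.
In Python, from rig import bot, capture, camera_model gives the robot as it stands.
- The arm moves only by the tool apply_moves, never from a script. Its argument "plan" is text: rows parted by semicolons, each of 6 numbers parted by spaces: the shift along the tool's x, y, z in units of 0.05 m (1.0 is 0.05 m), then the turn, a rotation vector about the tool's x, y, z in units of 360 degrees (1.0 is 360 degrees). In form: dx dy dz ax ay az; .... A call has 1 to 10 rows; each row shifts and turns the commanded pose from where the row before left it, along the tool's axes as they then stand; what a row does not reach is not made up. A row lasts 1/12 s, in which the tool goes at most 41.7 mm and 7.16 degrees, less where a joint would pass 70% of its speed; a pose out of reach is approached as far as the arm can. A call with a number of a shift or a turn outside -1 to 1 is refused whole. A call with a gripper value outside its range is refused whole. "gripper" is the gripper command: -1 is shut, 1 is fully open, values between are in proportion, set as the call begins (left out, the last holds). The fingers move at their own pace and stop on an object; the grip force is fixed at half the most. Time passes only in rows, so rows that do not move let the fingers close. It gives the time, the measured TCP pose, the force, the opening and the grip force at its end, in the units of the state.
- bot.read_state(): the state, without advancing time (a new reading comes with each control period).
- capture(name): name is "side" or "top"; returns the picture (420x560x3 uint8, red, green, blue); there is no depth.
- camera_model(name): a dict with "vertical_fov" (degrees; the focal length in pixels is half the picture's height over the tangent of half this angle, whatever the lens; pixels are square), "cx", "cy" (the principal point, pixels), "position" and "rotation" of the camera in the world. Camera axes: x right, y down, z forward; pixel columns grow to the right and rows downward; lengths in m; the calibration is good to about 2 mm. A picture is of the moment at which its call begins. camera_model takes no time and is no camera call.
- bot.hand_in(): hands the job in; it is judged then, once.
The state is a dict: "time_s": time; "joint_positions": joint angles; "qvel": joint speeds; "tau": joint torques, N m; "position": TCP position; "tcp_rot": TCP orientation; "force": force on the tool from outside, world axes, zero at the start; "moment": the same for the moment, N m; "opening": opening from 0.0 (shut) to 1.0 (fully open); "grasp_force": force on a finger pad.
Only numpy, scipy, OpenCV 4.12 (cv2) and the standard library are available. Lean on these libraries where they do the work, as an engineer would, in place of code of your own. Each camera call takes 0.05 s, during which the arm holds its last target. There are 200 camera calls.

## Working session

There is one attempt and no reset: what is moved stays moved. The work goes in short steps, Python scripts to look and compute and a tool call to move; the robot and the scene stay as the last step left them, time stands still between calls to the robot, and variables do not carry over. Pictures are saved under pics/ and viewed, at most 10 in all, crops included, and the job is handed in when it is done.

Besides the shell and the picture viewer there is one more tool, called after "Emit:" as name(argument=value, ...) on one line, values as JSON. apply_moves: Moves the arm, as the interface text tells. Its arguments: {"type":"object","properties":{"plan":{"type":"string"},"gripper":{"type":"number"}},"required":["plan"]}

```bash
mkdir -p pics; python3 - <<'E'
from rig import bot,capture,camera_model
import cv2
for n in("side","top"):
    cv2.imwrite(f"pics/{n}0.png",capture(n)[:,:,::-1]); print(camera_model(n))
print(bot.read_state())
E
```

```text
{'vertical_fov': 42.46312049213155, 'cx': 288.5505927291203, 'cy': 208.97581530997957, 'position': array([0.22643079, 0.22494143, 0.79454129]), 'rotation': array([[-0.67290071, -0.64835898,  0.3561394 ],
       [-0.73972068,  0.59253036, -0.31893745],
       [-0.00423745, -0.47805691, -0.87831864]])}
{'vertical_fov': 52.85688775727538, 'cx': 283.5374861338493, 'cy': 214.9758435498938, 'position': array([ 0.36364671, -0.04290966,  0.87973215]), 'rotation': array([[ 0.0419375 , -0.97549916,  0.21596906],
       [-0.99911056, -0.04189698,  0.00476797],
       [ 0.0043973 , -0.21597692, -0.97638857]])}
{'time_s': 0.1, 'joint_positions': array([ 6.18488503e+01,  3.02749162e+01,  8.21490218e+01, -1.86362215e-03,
        6.76903849e+01, -1.02275538e+01]), 'qvel': array([-0.05521863, -0.05330639, -0.1573729 ,  0.02763309,  0.08947355,
        0.01380609]), 'tau': array([-5.10446553e-04, -4.40986741e+01, -1.77150249e+01,  6.35060482e-02,
        5.34101960e-02, -3.72834188e-05]), 'position': array([0.19198297, 0.59402935, 0.19565599]), 'tcp_rot': array([[-9.51471406e-01,  3.07735805e-01, -9.14854318e-04],
       [ 3.07736994e-01,  9.51469809e-01, -1.77347522e-03],
       [ 3.24694437e-04, -1.96894548e-03, -9.99998009e-01]]), 'force': array([1.2244423 , 0.50636187, 0.39010789]), 'moment': array([-0.0647124 , -0.02160382, -0.00176015]), 'grasp_force': 0.0, 'opening': 1.0054218707145717}
```

View pics/top0.png

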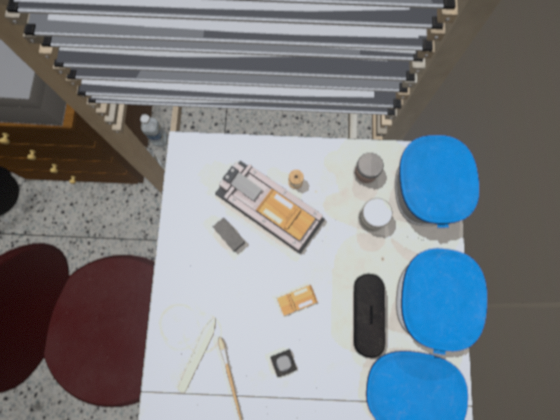

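View pics/side0.png

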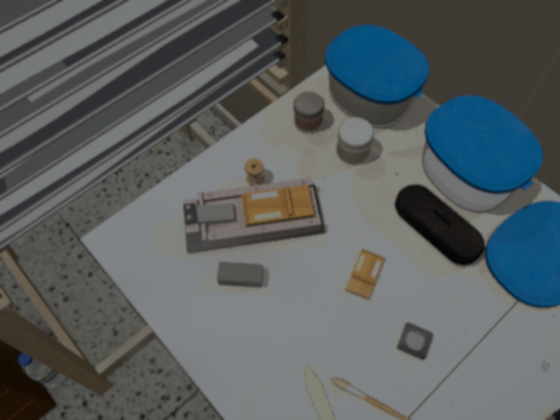

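The top view shows the stage at about (270,205), with the leaf spring and clamp at its upper left (232,178). The wooden plate in the channel is at about (285,210), and a smaller decoy plate lies loose on the bench at (298,300). The one in the channel fits the description. I'll enlarge it to confirm.

```bash
python3 - <<'E'
import cv2,numpy as np
a=cv2.imread("pics/top0.png")[150:260,205:335]; b=cv2.imread("pics/side0.png")[165:260,175:335]
a=cv2.resize(a,None,fx=4,fy=4,interpolation=2);b=cv2.resize(b,None,fx=2.5,fy=2.5,interpolation=2)
c=np.zeros((600,800,3),np.uint8);
c[:440,:520]=a
cv2.imwrite("pics/c1.png",a)
b=cv2.imread("pics/side0.png")[165:260,175:335];b=cv2.resize(b,None,fx=5,fy=5,interpolation=2);cv2.imwrite("pics/c2.png",cv2.convertScaleAbs(b,alpha=1.5))
E
```

```text
(no output)
```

View pics/c1.png

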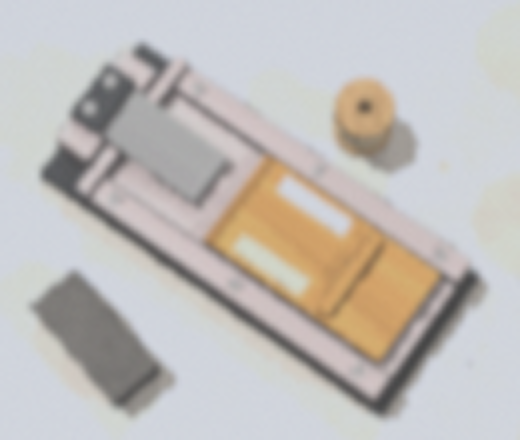

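View pics/c2.png

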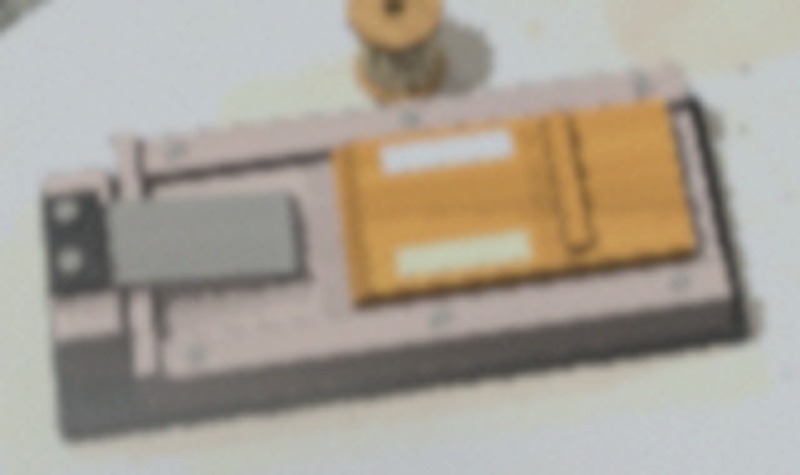

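The crops show one wooden plate in the channel. In the top crop its nose corners are (268,158) and (208,240), and its tail corners are (440,278) and (382,360). The ridge crosses near (350,275), and the leaf lip edge is near (212,185). It is the larger plate, 110 x 56, and next I'll check its measured size.

```bash
cat > h.py <<'E'
import numpy as np,cv2
from rig import camera_model
def ray(n,uv,z):
    m=camera_model(n);f=210/np.tan(np.radians(m['vertical_fov']/2))
    uv=np.atleast_2d(uv).astype(float)
    d=np.c_[(uv[:,0]-m['cx'])/f,(uv[:,1]-m['cy'])/f,np.ones(len(uv))]@m['rotation'].T
    return m['position']+d*((z-m['position'][2])/d[:,2])[:,None]
def plate(n,im,roi):
    x0,y0,x1,y1=roi
    hsv=cv2.cvtColor(im,cv2.COLOR_BGR2HSV)
    m=cv2.inRange(hsv,(8,110,60),(28,255,255)); k=np.zeros_like(m);k[y0:y1,x0:x1]=m[y0:y1,x0:x1]
    k=cv2.morphologyEx(k,cv2.MORPH_CLOSE,np.ones((9,9)))
    c=max(cv2.findContours(k,0,2)[0],key=cv2.contourArea)
    return c[:,0,:]
E
python3 - <<'E'
from h import *
for n,roi in(("top",(240,180,335,260)),("side",(240,180,330,230))):
    im=cv2.imread(f"pics/{n}0.png"); c=plate(n,im,roi)
    p=ray(n,c,.040)[:,:2]
    r=cv2.minAreaRect((p*1000).astype(np.float32)); print(n,r,cv2.boxPoints(r).round().tolist())
T=lambda q:np.array(q)/4+[205,150]
S=lambda q:np.array(q)/5+[175,165]
def show(t,a,z,f,n):
    p=ray(n,f(a),z)[:,:2]*1000; d=p[0]-p[-1]; print(t,p.round(1).tolist(),np.degrees(np.arctan2(d[1],d[0])),np.linalg.norm(d))
show("base edge top",[(45,180),(380,415)],0.005,T,"top")
show("base edge side",[(65,440),(745,340)],0.0,S,"side")
show("lip top",[(232,165),(200,202)],.036,T,"top")
show("lip side",[(297,198),(302,276)],.036,S,"side")
show("plate corners top",[(268,158),(208,240),(382,360),(440,278)],.04,T,"top")
show("plate side",[(338,150),(355,292),(693,248),(667,100)],.04,S,"side")
show("ridge rear side",[(563,118),(590,245)],.047,S,"side")
show("ridge rear top",[(383,240),(330,315)],.047,T,"top")
E
```

```text
top ((551.4339599609375, -42.126800537109375), (105.58277893066406, 53.2216796875), 57.34619903564453) [[501.0, -72.0], [545.0, -101.0], [602.0, -12.0], [558.0, 17.0]]
side ((550.3877563476562, -40.8985481262207), (108.77991485595703, 57.626033782958984), 57.00701904296875) [[497.0, -71.0], [545.0, -102.0], [604.0, -11.0], [556.0, 20.0]]
base edge top [[594.7, 107.1], [476.1, -76.3]] 57.11781251139153 218.425673512005
base edge side [[597.9, 109.6], [476.5, -76.3]] 56.83328013965294 221.99393112449042
lip top [[598.7, 5.8], [578.3, 21.2]] -37.03216283318134 25.614585512232647
lip side [[598.6, 8.3], [575.7, 25.1]] -36.35589827762944 28.35687665163302
plate corners top [[602.1, -12.8], [557.5, 15.7], [499.4, -75.0], [542.7, -103.1]] 56.65171019101578 108.0798931621259
plate side [[601.4, -11.6], [558.3, 17.5], [498.2, -71.5], [543.5, -102.8]] 57.59182681361024 108.029521559313
ridge rear side [[558.2, -70.5], [518.2, -45.6]] -31.884920132616188 47.047965501966786
ridge rear top [[559.6, -73.2], [519.9, -48.0]] -32.45847328654798 47.06097612851618
```

Emit:
apply_moves(plan="0 0 0 0 0 0.0194;0 0 0 0 0 0.0194;0 0 0 0 0 0.0194;0 0 0 0 0 0.0194;0 0 0 0 0 0.0194;0 0 0 0 0 0.0194;0 0 0 0 0 0.0194;0 0 0 0 0 0.0194;0 0 0 0 0 0.0194;0 0 0 0 0 0.0194", gripper=-1)

```text
time_s: 0.93
position: [0.192, 0.5943, 0.196]
tcp_rot: [[-0.033, 0.999, -0.001], [0.999, 0.033, -0.001], [-0.001, -0.001, -1.0]]
force: [0.5, -0.2, -0.4]
opening: 0.328
grasp_force: 0.0
```

Emit:
apply_moves(plan="0 0 0 0 0 0.0194;0 0 0 0 0 0.0194;0 0 0 0 0 0.0194;0 0 0 0 0 0.0194;0 0 0 0 0 0.0194;0 0 0 0 0 0")

```text
time_s: 1.43
position: [0.1921, 0.5943, 0.196]
tcp_rot: [[0.542, 0.841, -0.001], [0.841, -0.542, -0.001], [-0.001, 0.0, -1.0]]
force: [-0.1, -0.3, -0.2]
opening: 0.008
grasp_force: 0.0
```

```bash
cat > go.py <<'E'
import sys,numpy as np
from rig import bot
s=bot.read_state();R=s['tcp_rot'];t=np.array([float(a) for a in sys.argv[1:4]])
yaw=np.degrees(np.arctan2(R[1,0],R[0,0]))
print(s['time_s'],s['position'].round(4),'yaw',yaw.round(2),'tilt',R[:,2].round(4),'F',s['force'].round(1),'op',round(s['opening'],2))
print('units in tool axes',(R.T@(t-s['position'])/.05).round(3),'turn to 57:',((yaw-57)/360).round(4))
E
python3 go.py .533 -.069 .1
```

```text
1.4333 [0.1921 0.5943 0.196 ] yaw 57.2 tilt [-5.0e-04 -1.1e-03 -1.0e+00] F [-0.1 -0.3 -0.2] op 0.01
units in tool axes [-7.455 12.916  1.931] turn to 57: 0.0005
```

Emit:
apply_moves(plan="-0.3 0.517 0 0 0 0;-0.3 0.517 0 0 0 0;-0.3 0.517 0 0 0 0;-0.3 0.517 0 0 0 0;-0.3 0.517 0 0 0 0;-0.3 0.517 0 0 0 0;-0.3 0.517 0 0 0 0;-0.3 0.517 0 0 0 0;-0.3 0.517 0 0 0 0;-0.3 0.517 0 0 0 0")

```text
time_s: 2.27
position: [0.3291, 0.3274, 0.1965]
tcp_rot: [[0.537, 0.844, -0.0], [0.844, -0.537, -0.0], [-0.0, -0.0, -1.0]]
force: [1.2, -0.0, -0.2]
opening: 0.005
grasp_force: 0.0
```

Emit:
apply_moves(plan="-0.3 0.517 0 0 0 0;-0.3 0.517 0 0 0 0;-0.3 0.517 0 0 0 0;-0.3 0.517 0 0 0 0;-0.3 0.517 0 0 0 0;-0.3 0.517 0 0 0 0;-0.3 0.517 0 0 0 0;-0.3 0.517 0 0 0 0;-0.3 0.517 0 0 0 0;-0.3 0.517 0 0 0 0")

```text
time_s: 3.1
position: [0.4657, 0.0616, 0.1965]
tcp_rot: [[0.537, 0.843, -0.0], [0.843, -0.537, 0.0], [-0.0, -0.0, -1.0]]
force: [0.1, -0.7, -1.0]
opening: 0.005
grasp_force: 0.0
```

Emit:
apply_moves(plan="-0.3 0.517 0.3 0 0 0;-0.3 0.517 0.3 0 0 0;-0.3 0.517 0.3 0 0 0;-0.3 0.517 0.3 0 0 0;-0.25 0.5 0.3 0 0 0;0 0 0.3 0 0 0;0 0 0 0 0 0")

```text
time_s: 3.68
position: [0.5331, -0.0684, 0.1037]
tcp_rot: [[0.54, 0.842, -0.005], [0.842, -0.54, 0.002], [-0.001, -0.005, -1.0]]
force: [-1.0, 0.3, -0.6]
opening: 0.005
grasp_force: 0.0
```

```bash
python3 go.py .533 -.069 .06; python3 - <<'E'
from rig import capture
import cv2,numpy as np
a=capture("top")[130:280,190:350,::-1];b=capture("side")[140:270,170:350,::-1]
a=cv2.resize(a,(400,375),interpolation=2);b=cv2.resize(b,(400,289),interpolation=2)
c=np.zeros((375,800,3),np.uint8);c[:,:400]=a;c[:289,400:]=cv2.convertScaleAbs(b,alpha=1.5);cv2.imwrite("pics/d1.png",c)
E
```

```text
3.6833 [ 0.5331 -0.0684  0.1037] yaw 57.33 tilt [-0.0051  0.0017 -1.    ] F [-1.   0.3 -0.6] op 0.01
units in tool axes [-0.009  0.009  0.875] turn to 57: 0.0009
```

View pics/d1.png

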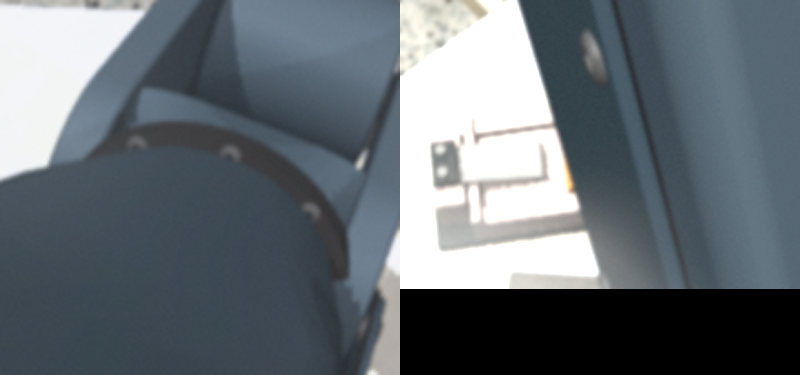

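The arm hides the plate from the top camera. In the side view the nose and leaf spring stay visible at right panel (570,170). I'll back off 3 mm and descend onto the thumb rest.

Emit:
apply_moves(plan="-0.06 0 0.2 0 0 0;0 0 0.3 0 0 0;0 0 0.3 0 0 0;0 0 0.2 0 0 0;0 0 0.1 0 0 0;0 0 0.06 0 0 0;0 0 0 0 0 0")

```text
time_s: 4.37
position: [0.5327, -0.0695, 0.0487]
tcp_rot: [[0.539, 0.842, -0.0], [0.842, -0.539, 0.0], [-0.0, -0.0, -1.0]]
force: [-0.0, 0.5, 0.2]
opening: 0.005
grasp_force: 0.0
```

Emit:
apply_moves(plan="0 0 0.03 0 0 0;0 0 0.03 0 0 0;0 0 0.03 0 0 0;0 0 0.03 0 0 0;0 0 0.02 0 0 0;0 0 0 0 0 0")

```text
time_s: 4.87
position: [0.5327, -0.0699, 0.0414]
tcp_rot: [[0.54, 0.842, -0.0], [0.842, -0.54, 0.0], [-0.0, -0.0, -1.0]]
force: [0.0, -0.5, -0.3]
opening: 0.009
grasp_force: 0.0
```

Emit:
apply_moves(plan="0 0 0.03 0 0 0;0 0 0.03 0 0 0;0 0 0.03 0 0 0;0 0 0 0 0 0")

```text
time_s: 5.2
position: [0.5325, -0.0698, 0.0367]
tcp_rot: [[0.54, 0.842, -0.001], [0.842, -0.54, 0.0], [-0.0, -0.001, -1.0]]
force: [-0.6, 0.9, -0.2]
opening: 0.004
grasp_force: 0.0
```

Emit:
apply_moves(plan="0 0 0.03 0 0 0;0 0 0.03 0 0 0;0 0 0.03 0 0 0;0 0 0.02 0 0 0;0 0 0 0 0 0")

```text
time_s: 5.62
position: [0.5326, -0.0698, 0.0313]
tcp_rot: [[0.54, 0.842, -0.0], [0.842, -0.54, 0.0], [-0.0, -0.001, -1.0]]
force: [-0.2, 0.5, 0.6]
opening: 0.003
grasp_force: 0.0
```

```bash
python3 - <<'E'
from rig import capture,bot
import cv2,numpy as np
b=capture("side")[:,:,::-1];cv2.imwrite("pics/s2.png",cv2.convertScaleAbs(b,alpha=1.5))
a=capture("top")[:,:,::-1];cv2.imwrite("pics/t2.png",a)
c=np.hstack([cv2.resize(a,(400,300)),cv2.resize(cv2.convertScaleAbs(b,alpha=1.5),(400,300))]);
d=cv2.resize(cv2.convertScaleAbs(b[150:270,150:350],alpha=2),(500,300))
o=np.zeros((600,800,3),np.uint8);o[:300]=c;o[300:,:500]=d
cv2.imwrite("pics/e2.png",o);s=bot.read_state();print(s['force'],s['moment'],s['tau'])
E
```

```text
[0.39101224 1.34432583 0.10683898] [-0.12711915  0.085561    0.01930176] [-2.51113634e-03 -4.12006617e+01 -9.01598364e+00  5.25323802e-02
  2.06723681e-02 -1.28989400e-04]
```

View pics/e2.png

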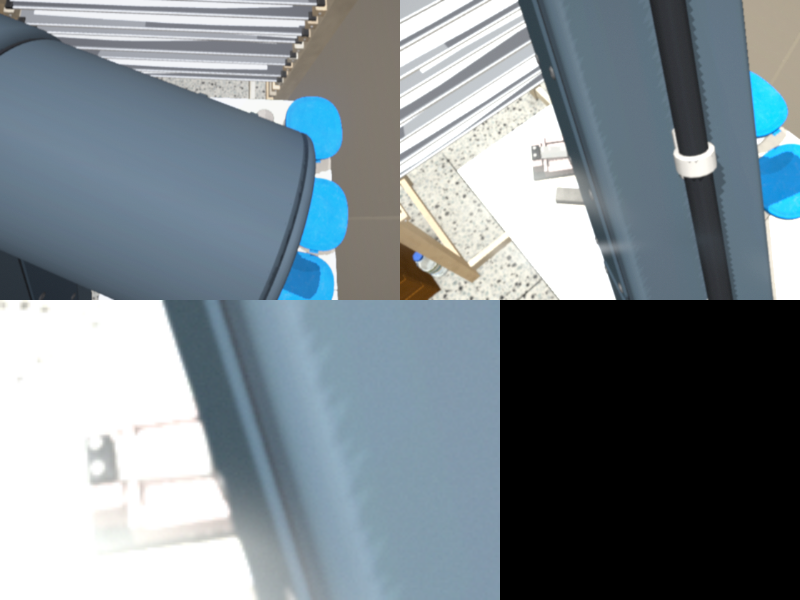

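No contact force shows at z = 31 mm, and the arm hides the tip in both views. I'll creep down while watching the force.

Emit:
apply_moves(plan="0 0 0.02 0 0 0;0 0 0.02 0 0 0;0 0 0 0 0 0")

```text
time_s: 5.97
position: [0.5326, -0.0699, 0.0294]
tcp_rot: [[0.54, 0.842, -0.0], [0.842, -0.54, 0.0], [-0.0, -0.0, -1.0]]
force: [-0.2, 0.2, 0.1]
opening: 0.002
grasp_force: 0.0
```

Emit:
apply_moves(plan="0 0 0.02 0 0 0;0 0 0.02 0 0 0;0 0 0 0 0 0")

```text
time_s: 6.22
position: [0.5326, -0.0699, 0.0273]
tcp_rot: [[0.54, 0.842, -0.0], [0.842, -0.54, 0.0], [-0.0, -0.0, -1.0]]
force: [-0.3, -0.3, 0.1]
opening: 0.006
grasp_force: 0.0
```

Emit:
apply_moves(plan="0 0 0.02 0 0 0;0 0 0.02 0 0 0;0 0 0 0 0 0")

```text
time_s: 6.47
position: [0.5326, -0.0699, 0.0254]
tcp_rot: [[0.54, 0.842, -0.0], [0.842, -0.54, 0.0], [-0.0, -0.0, -1.0]]
force: [0.5, -0.6, 0.2]
opening: 0.003
grasp_force: 0.0
```

Emit:
apply_moves(plan="0 0 0.02 0 0 0;0 0 0.02 0 0 0;0 0 0 0 0 0")

```text
time_s: 6.72
position: [0.5326, -0.0699, 0.0234]
tcp_rot: [[0.54, 0.842, -0.0], [0.842, -0.54, 0.0], [-0.0, -0.0, -1.0]]
force: [-0.1, 0.3, 0.2]
opening: 0.011
grasp_force: 0.0
```

Emit:
apply_moves(plan="0 0 0.02 0 0 0;0 0 0.02 0 0 0;0 0 0.02 0 0 0;0 0 0 0 0 0")

```text
time_s: 7.05
position: [0.5326, -0.0698, 0.0203]
tcp_rot: [[0.54, 0.842, -0.0], [0.842, -0.54, 0.0], [-0.0, -0.0, -1.0]]
force: [0.3, 0.8, -0.4]
opening: 0.001
grasp_force: 0.0
```

Emit:
apply_moves(plan="0 0 0.02 0 0 0;0 0 0.02 0 0 0;0 0 0.02 0 0 0;0 0 0 0 0 0")

```text
time_s: 7.38
position: [0.5326, -0.0699, 0.0173]
tcp_rot: [[0.54, 0.842, -0.0], [0.842, -0.54, 0.0], [-0.0, -0.0, -1.0]]
force: [-0.4, 0.2, -0.2]
opening: 0.005
grasp_force: 0.0
```

Still free at 17 mm. The fingertips aren't where I think they are relative to the plate, so I'll lift off and move to a spot where the cameras can see them.

Emit:
apply_moves(plan="0 0 -0.6 0 0 0;0 0 -0.6 0 0 0;0 0 -0.6 0 0 0;0 0 -0.6 0 0 0;0.53 -0.54 0 0 0 0;0.53 -0.54 0 0 0 0;0.53 -0.54 0 0 0 0;0.53 -0.54 0 0 0 0;0.53 -0.54 0 0 0 0;0.53 -0.54 0 0 0 0")

```text
time_s: 8.22
position: [0.4815, 0.1529, 0.1377]
tcp_rot: [[0.54, 0.841, 0.0], [0.841, -0.54, 0.0], [0.0, 0.0, -1.0]]
force: [0.7, -0.4, 0.6]
opening: 0.003
grasp_force: 0.0
```

Emit:
apply_moves(plan="0.53 -0.54 0 0 0 0;0.53 -0.54 0 0 0 0;0.53 -0.54 0 0 0 0;0.53 -0.54 0 0 0 0;0 0 0 -0.009 -0.014 0;0 0 0 -0.009 -0.014 0;0 0 0 -0.009 -0.014 0;0 0 0 -0.009 -0.014 0;0 0 0 -0.009 -0.014 0;0 0 0 0 0 0")

```text
time_s: 9.05
position: [0.4477, 0.302, 0.135]
tcp_rot: [[0.536, 0.844, 0.001], [0.731, -0.463, -0.501], [-0.423, 0.269, -0.865]]
force: [0.3, 0.2, -1.1]
opening: 0.004
grasp_force: 0.0
```

```bash
python3 - <<'E'
from rig import capture,bot,camera_model
import cv2,numpy as np
s=bot.read_state();print(s['time_s'],s['position'])
ims=[]
for n in("top","side"):
    im=capture(n)[:,:,::-1].copy();cv2.imwrite(f"pics/{n}3.png",im)
    m=camera_model(n);f=210/np.tan(np.radians(m['vertical_fov']/2));
    for P,c in((s['position'],(0,0,255)),(s['position']-.07*s['tcp_rot'][:,2],(0,255,0))):
        q=m['rotation'].T@(P-m['position']);uv=(q[:2]/q[2]*f+[m['cx'],m['cy']]);print(n,uv)
        cv2.circle(im,tuple(int(a) for a in uv),4,c,1)
    ims.append(cv2.resize(im,(400,300),interpolation=3))
    ims.append(cv2.resize(cv2.convertScaleAbs(im[150:270,190:350],alpha=1.3),(400,300),interpolation=2))
o=np.vstack([np.hstack(ims[::2]),np.hstack(ims[1::2])])
cv2.imwrite("pics/e3.png",o)
E
```

```text
9.05 [0.4477198  0.3019996  0.13498469]
top [ 88.75737372 251.3944298 ]
top [ 50.68651539 245.6200274 ]
side [115.25590446 394.53772839]
side [ 70.78571542 407.82998317]
```

View pics/e3.png

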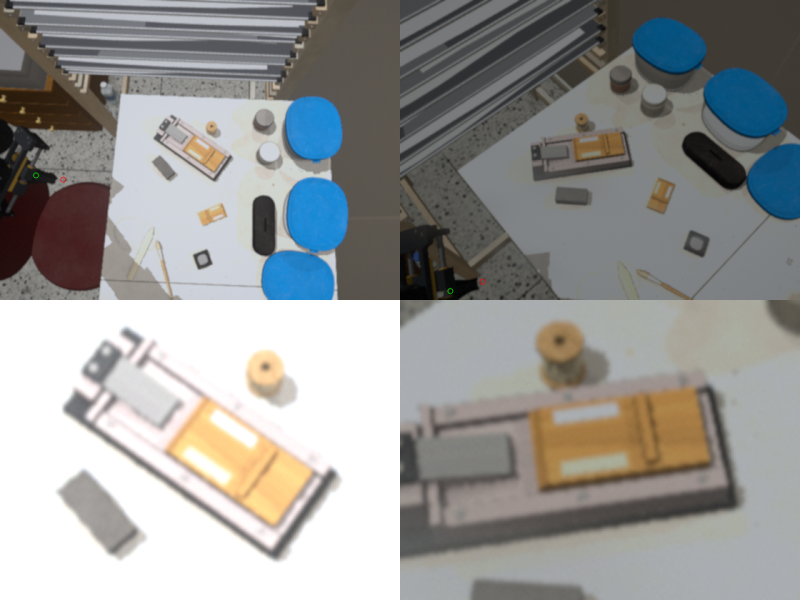

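The fingers show at the left of both views. The tip is near top-panel (55,177), while the state's TCP projects to (63,180), so the real tips look short of the reported TCP. The plate and stage haven't moved. One enlarged crop will measure the gap.

```bash
python3 - <<'E'
import cv2,numpy as np
o=[]
for n,(u,v),(x,y) in(("top",(88.8,251.4),(20,210)),("side",(115.3,394.5),(50,340))):
    im=cv2.imread(f"pics/{n}3.png")[y:y+80,x:x+80]; im=cv2.resize(im,(400,400),interpolation=2)
    im=cv2.convertScaleAbs(im,alpha=1.6,beta=15)
    cv2.circle(im,(int((u-x)*5),int((v-y)*5)),3,(0,0,255),-1);o.append(im)
cv2.imwrite("pics/f3.png",np.hstack(o))
E
```

```text
(no output)
```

View pics/f3.png

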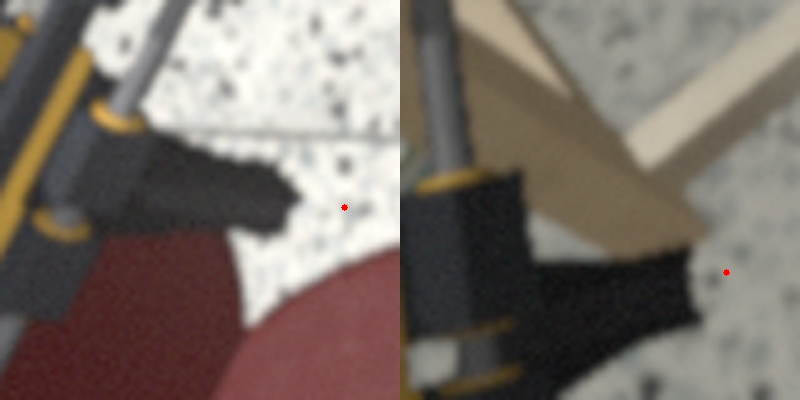

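```bash
python3 - <<'E'
from h import *
from rig import bot
s=bot.read_state();R=s['tcp_rot']
for ut,us in(((77,250.4),(108.6,397)),((79,249),(108.6,397)),((75,255),(110,404)),((77,250),(107,390))):
    L=[]
    for n,uv in(("top",ut),("side",us)):
        a=ray(n,uv,0.)[0];b=ray(n,uv,.3)[0];d=(b-a)/np.linalg.norm(b-a);L.append((a,d))
    A=sum(np.eye(3)-np.outer(d,d) for a,d in L);B=sum((np.eye(3)-np.outer(d,d))@a for a,d in L)
    p=np.linalg.solve(A,B); print(p.round(4),[np.linalg.norm(np.cross(p-a,d)).round(4) for a,d in L],'diff world',(p-s['position']).round(4),'tool',(R.T@(p-s['position'])).round(4))
E
```

```text
[0.4431 0.307  0.1641] [np.float64(0.0026), np.float64(0.0026)] diff world [-0.0048  0.0075  0.0276] tool [-0.0087 -0.0001 -0.0276]
[0.4465 0.3083 0.1548] [np.float64(0.0028), np.float64(0.0028)] diff world [-0.0014  0.0088  0.0183] tool [-0.002  -0.0004 -0.0202]
[0.4356 0.3098 0.1634] [np.float64(0.0022), np.float64(0.0022)] diff world [-0.0123  0.0104  0.0268] tool [-0.0103 -0.008  -0.0284]
[0.4438 0.3013 0.1785] [np.float64(0.0006), np.float64(0.0006)] diff world [-0.0041  0.0018  0.042 ] tool [-0.0186  0.007  -0.0373]
```

The fingertips really end about 20–28 mm behind the reported TCP along the tool axis, so at a TCP z of 17 mm they were still just above the plate. The xy estimate stays valid. I'll go back and keep pressing down, guided by force.

Emit:
apply_moves(plan="0 0 0 0.009 0.014 0;0 0 0 0.009 0.014 0;0 0 0 0.009 0.014 0;0 0 0 0.009 0.014 0;0 0 0 0.009 0.014 0;-0.53 0.54 0 0 0 0;-0.53 0.54 0 0 0 0;-0.53 0.54 0 0 0 0;-0.53 0.54 0 0 0 0;-0.53 0.54 0 0 0 0")

```text
time_s: 9.98
position: [0.4905, 0.1115, 0.1388]
tcp_rot: [[0.542, 0.84, 0.002], [0.84, -0.542, 0.001], [0.002, 0.002, -1.0]]
force: [-0.0, 1.3, -0.3]
opening: 0.004
grasp_force: 0.0
```

Emit:
apply_moves(plan="-0.53 0.54 0 0 0 0;-0.53 0.54 0 0 0 0;-0.53 0.54 0 0 0 0;-0.53 0.54 0 0 0 0;-0.53 0.54 0 0 0 0;0 0 0.5 0 0 0;0 0 0.5 0 0 0;0 0 0.5 0 0 0;0 0 0.5 0 0 0;0 0 0 0 0 0")

```text
time_s: 10.82
position: [0.5289, -0.0704, 0.0349]
tcp_rot: [[0.543, 0.84, -0.007], [0.84, -0.543, 0.003], [-0.001, -0.007, -1.0]]
force: [-0.6, 0.7, -0.3]
opening: 0.006
grasp_force: 0.0
```

```bash
python3 go.py .533 -.070 .02
```

```text
10.8167 [ 0.5289 -0.0704  0.0349] yaw 57.14 tilt [-0.0065  0.0026 -1.    ] F [-0.6  0.7 -0.3] op 0.01
units in tool axes [0.052 0.067 0.297] turn to 57: 0.0004
```

Emit:
apply_moves(plan="0.04 0.05 0.1 0 0 0;0 0 0.1 0 0 0;0 0 0.1 0 0 0;0 0 0.04 0 0 0;0 0 0 0 0 0")

```text
time_s: 11.23
position: [0.5362, -0.0696, 0.021]
tcp_rot: [[0.54, 0.842, 0.001], [0.842, -0.54, -0.0], [0.0, 0.001, -1.0]]
force: [-0.4, -0.3, 1.2]
opening: 0.002
grasp_force: 0.0
```

Emit:
apply_moves(plan="0 0 0.03 0 0 0;0 0 0.03 0 0 0;0 0 0 0 0 0")

```text
time_s: 11.48
position: [0.536, -0.0695, 0.0176]
tcp_rot: [[0.54, 0.842, 0.0], [0.842, -0.54, -0.0], [0.0, 0.0, -1.0]]
force: [0.0, 0.1, -0.5]
opening: 0.006
grasp_force: 0.0
```

Emit:
apply_moves(plan="0 0 0.03 0 0 0;0 0 0.03 0 0 0;0 0 0 0 0 0")

```text
time_s: 11.73
position: [0.536, -0.0696, 0.0145]
tcp_rot: [[0.54, 0.842, 0.0], [0.842, -0.54, -0.0], [0.0, 0.0, -1.0]]
force: [0.2, -0.2, 0.2]
opening: 0.006
grasp_force: 0.0
```

Emit:
apply_moves(plan="-0.06 -0.05 0 0 0 0;0 0 0.03 0 0 0;0 0 0.02 0 0 0;0 0 0 0 0 0")

```text
time_s: 12.07
position: [0.5319, -0.0709, 0.0122]
tcp_rot: [[0.54, 0.842, -0.0], [0.842, -0.54, -0.0], [-0.0, -0.0, -1.0]]
force: [-1.5, -0.4, 4.5]
opening: 0.003
grasp_force: 2.4
```

Emit:
apply_moves(plan="0 0 0.03 0 0 0;0 0 0.03 0 0 0;0 0 0 0 0 0")

```text
time_s: 12.32
position: [0.532, -0.0709, 0.0094]
tcp_rot: [[0.54, 0.842, -0.0], [0.842, -0.54, -0.0], [-0.0, -0.0, -1.0]]
force: [-1.7, -0.4, 6.8]
opening: 0.009
grasp_force: 3.5
```

Emit:
apply_moves(plan="0 0 0.03 0 0 0;0 0 0.03 0 0 0;0 0 0 0 0 0")

```text
time_s: 12.57
position: [0.5319, -0.0709, 0.0066]
tcp_rot: [[0.54, 0.842, -0.0], [0.842, -0.54, -0.0], [-0.0, -0.0, -1.0]]
force: [-1.8, -0.4, 9.6]
opening: 0.003
grasp_force: 4.5
```

Contact came at a TCP z of about 12.5 mm, and the platen is yielding. Next I'll press to the bottom.

Emit:
apply_moves(plan="0 0 0.03 0 0 0;0 0 0.02 0 0 0;0 0 0 0 0 0")

```text
time_s: 12.82
position: [0.532, -0.071, 0.0061]
tcp_rot: [[0.54, 0.842, 0.0], [0.842, -0.54, -0.001], [-0.0, 0.001, -1.0]]
force: [-4.9, -0.6, 22.5]
opening: 0.004
grasp_force: 11.3
```

Emit:
apply_moves(plan="0 0 0.02 0 0 0;0 0 0 0 0 0")

```text
time_s: 12.98
position: [0.532, -0.071, 0.006]
tcp_rot: [[0.539, 0.842, 0.001], [0.842, -0.539, -0.001], [-0.0, 0.001, -1.0]]
force: [-7.3, -1.0, 30.2]
opening: 0.004
grasp_force: 14.8
```

Emit:
apply_moves(plan="0.05 0 0 0 0 0;0.05 0 0 0 0 0;0.05 0 0 0 0 0;0.05 0 0 0 0 0;0 0 0 0 0 0")

```text
time_s: 13.4
position: [0.5361, -0.0663, 0.0061]
tcp_rot: [[0.536, 0.844, -0.002], [0.844, -0.536, -0.006], [-0.006, 0.001, -1.0]]
force: [-12.2, -14.5, 30.4]
opening: 0.007
grasp_force: 15.2
```

Emit:
apply_moves(plan="0.05 0 0 0 0 0;0.05 0 0 0 0 0;0.05 0 0 0 0 0;0.05 0 0 0 0 0;0 0 0 0 0 0")

```text
time_s: 13.82
position: [0.542, -0.0583, 0.0062]
tcp_rot: [[0.536, 0.844, -0.001], [0.844, -0.536, -0.007], [-0.006, 0.002, -1.0]]
force: [-10.5, -14.3, 29.8]
opening: 0.005
grasp_force: 14.7
```

Emit:
apply_moves(plan="0.05 0 0 0 0 0;0.05 0 0 0 0 0;0.05 0 0 0 0 0;0.05 0 0 0 0 0;0 0 0 0 0 0")

```text
time_s: 14.23
position: [0.5469, -0.0513, 0.0062]
tcp_rot: [[0.535, 0.845, -0.003], [0.845, -0.535, -0.009], [-0.009, 0.002, -1.0]]
force: [-13.3, -21.0, 29.9]
opening: 0.006
grasp_force: 18.6
```

```bash
python3 go.py .5655 -.019 .006; python3 - <<'E'
from rig import capture
import cv2,numpy as np
a=capture("top")[130:280,190:350,::-1];b=capture("side")[165:260,175:275,::-1]
cv2.imwrite("pics/s4.png",b)
b=cv2.resize(b,(600,570),interpolation=2)
cv2.imwrite("pics/g4.png",cv2.convertScaleAbs(b,alpha=1.2))
E
```

```text
14.2333 [ 0.5469 -0.0513  0.0062] yaw 57.65 tilt [-0.0026 -0.0088 -1.    ] F [-13.3 -21.   29.9] op 0.01
units in tool axes [ 0.746 -0.032 -0.003] turn to 57: 0.0018
```

View pics/g4.png

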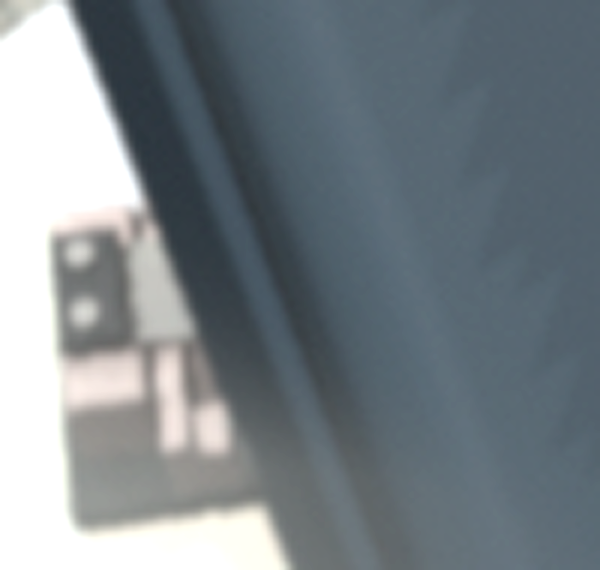

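The arm hides the plate: only the clamp at (85,285) and part of the leaf are visible. I'll continue by force and travel.

Emit:
apply_moves(plan="0.05 0 0 0 0 0;0.05 0 0 0 0 0;0.05 0 0 0 0 0;0.05 0 0 0 0 0;0 0 0 0 0 0")

```text
time_s: 14.75
position: [0.5499, -0.0456, 0.0062]
tcp_rot: [[0.535, 0.845, -0.007], [0.845, -0.535, -0.011], [-0.013, -0.0, -1.0]]
force: [-15.7, -26.5, 30.2]
opening: 0.002
grasp_force: 24.5
```

Emit:
apply_moves(plan="0.05 0 0 0 0 0;0.05 0 0 0 0 0;0.05 0 0 0 0 0;0 0 0 0 0 0")

```text
time_s: 15.08
position: [0.5547, -0.0379, 0.0062]
tcp_rot: [[0.535, 0.845, -0.006], [0.845, -0.535, -0.01], [-0.012, 0.0, -1.0]]
force: [-15.7, -24.9, 32.1]
opening: 0.006
grasp_force: 24.4
```

Emit:
apply_moves(plan="0.05 0 0 0 0 0;0.05 0 0 0 0 0;0.05 0 0 0 0 0;0.05 0 0 0 0 0;0 0 0 0 0 0")

```text
time_s: 15.5
position: [0.5599, -0.0294, 0.0062]
tcp_rot: [[0.535, 0.845, -0.007], [0.845, -0.535, -0.01], [-0.012, -0.0, -1.0]]
force: [-15.3, -24.5, 30.3]
opening: 0.001
grasp_force: 24.4
```

Emit:
apply_moves(plan="0.05 0 0 0 0 0;0.05 0 0 0 0 0;0.05 0 0 0 0 0;0 0 0 0 0 0")

```text
time_s: 15.83
position: [0.5637, -0.0232, 0.0062]
tcp_rot: [[0.535, 0.845, -0.007], [0.845, -0.535, -0.01], [-0.012, -0.001, -1.0]]
force: [-15.3, -24.7, 30.7]
opening: 0.005
grasp_force: 24.4
```

Emit:
apply_moves(plan="0.05 0 0 0 0 0;0.05 0 0 0 0 0;0 0 0 0 0 0")

```text
time_s: 16.08
position: [0.5662, -0.0191, 0.0062]
tcp_rot: [[0.535, 0.845, -0.008], [0.845, -0.535, -0.01], [-0.013, -0.001, -1.0]]
force: [-16.1, -25.1, 31.3]
opening: 0.006
grasp_force: 24.4
```

Emit:
apply_moves(plan="0.05 0 0 0 0 0;0.05 0 0 0 0 0;0 0 0 0 0 0")

```text
time_s: 16.33
position: [0.5681, -0.0158, 0.0062]
tcp_rot: [[0.534, 0.846, -0.009], [0.845, -0.534, -0.012], [-0.015, -0.002, -1.0]]
force: [-16.6, -28.3, 32.5]
opening: 0.006
grasp_force: 25.0
```

Emit:
apply_moves(plan="0.05 0 0 0 0 0;0.05 0 0 0 0 0;0 0 0 0 0 0")

```text
time_s: 16.58
position: [0.5681, -0.0157, 0.0062]
tcp_rot: [[0.531, 0.847, -0.015], [0.847, -0.531, -0.018], [-0.023, -0.004, -1.0]]
force: [-22.8, -43.1, 34.5]
opening: 0.003
grasp_force: 29.6
```

Emit:
apply_moves(plan="0 0 0 0 0 0;0 0 0 0 0 0")

```text
time_s: 16.75
position: [0.5681, -0.0157, 0.0062]
tcp_rot: [[0.532, 0.847, -0.015], [0.847, -0.532, -0.017], [-0.022, -0.004, -1.0]]
force: [-22.6, -41.8, 34.9]
opening: 0.004
grasp_force: 29.5
```

Stalled firmly with the force rising and the position fixed, and the travel matches, so the nose is home. I'll ease off the forward push while still pressing, then lift.

Emit:
apply_moves(plan="-0.05 0 0 0 0 0;-0.05 0 0 0 0 0;-0.05 0 0 0 0 0;-0.04 0 0 0 0 0;0 0 0 0 0 0")

```text
time_s: 17.17
position: [0.5682, -0.0159, 0.0062]
tcp_rot: [[0.538, 0.843, -0.003], [0.843, -0.538, -0.006], [-0.006, 0.0, -1.0]]
force: [-11.2, -13.0, 28.9]
opening: 0.004
grasp_force: 24.7
```

Emit:
apply_moves(plan="-0.04 0 0 0 0 0;0 0 -0.04 0 0 0;0 0 0 0 0 0")

```text
time_s: 17.42
position: [0.5682, -0.0159, 0.0063]
tcp_rot: [[0.538, 0.843, -0.001], [0.843, -0.538, -0.004], [-0.004, 0.001, -1.0]]
force: [-6.2, -9.8, 15.4]
opening: 0.001
grasp_force: 17.5
```

Emit:
apply_moves(plan="-0.02 0 -0.03 0 0 0;0 0 -0.03 0 0 0;0 0 -0.03 0 0 0;0 0 -0.03 0 0 0;0 0 0 0 0 0")

```text
time_s: 17.83
position: [0.5677, -0.0158, 0.0099]
tcp_rot: [[0.539, 0.842, -0.002], [0.842, -0.539, -0.002], [-0.003, -0.0, -1.0]]
force: [-1.1, -6.0, -1.7]
opening: 0.01
grasp_force: 3.3
```

Emit:
apply_moves(plan="-0.02 0 -0.05 0 0 0;-0.02 0 -0.05 0 0 0;0 0 -0.1 0 0 0;0 0 -0.2 0 0 0;0 0 -0.4 0 0 0;0 0 -0.6 0 0 0;0 0 -0.6 0 0 0;0 0 0 0 0 0")

```text
time_s: 18.5
position: [0.5721, -0.016, 0.117]
tcp_rot: [[0.539, 0.842, 0.012], [0.842, -0.539, -0.002], [0.005, 0.012, -1.0]]
force: [0.9, -0.0, 1.1]
opening: 0.001
grasp_force: 0.0
```

Clear of the plate. I'll swing away to the left so both cameras can see the stage.

Emit:
apply_moves(plan="0 0 -0.5 0 0 0;0.45 -0.54 0 0 0 0;0.45 -0.54 0 0 0 0;0.45 -0.54 0 0 0 0;0.45 -0.54 0 0 0 0;0.45 -0.54 0 0 0 0;0.45 -0.54 0 0 0 0;0.45 -0.54 0 0 0 0;0.45 -0.54 0 0 0 0;0.45 -0.54 0 0 0 0")

```text
time_s: 19.33
position: [0.4714, 0.288, 0.1361]
tcp_rot: [[0.54, 0.842, 0.001], [0.842, -0.54, 0.0], [0.001, 0.0, -1.0]]
force: [-0.5, 0.0, -0.5]
opening: 0.003
grasp_force: 0.0
```

```bash
python3 - <<'E'
from h import *
from rig import capture,bot
s=bot.read_state();print(s['time_s'],s['position'],s['force'])
o=[]
u=np.array([.5446,.8387])
for n,(x0,y0,x1,y1) in(("top",(205,150,335,260)),("side",(175,150,335,260))):
    im=capture(n)[:,:,::-1].copy();cv2.imwrite(f"pics/{n}5.png",im)
    c=plate(n,im,(x0,175 if n=="top" else 182,x1,y1));p=ray(n,c,.0355)[:,:2]*1000
    q=p-[574.9,-8.8]; print(n,"plate stage-x range",(q@u).min().round(1),(q@u).max().round(1))
    o.append(cv2.resize(cv2.convertScaleAbs(im[y0:y1,x0:x1],alpha=1 if n=="top" else 1.5),(400,int(400*(y1-y0)/(x1-x0))),interpolation=2))
h=max(i.shape[0] for i in o)
cv2.imwrite("pics/k5.png",np.hstack([np.pad(i,((0,h-i.shape[0]),(0,0),(0,0))) for i in o]))
E
```

```text
19.3333 [0.47142168 0.2879592  0.13609507] [-0.5120279   0.03357798 -0.45967668]
top plate stage-x range -31.7 27.3
side plate stage-x range -32.3 74.5
```

View pics/k5.png

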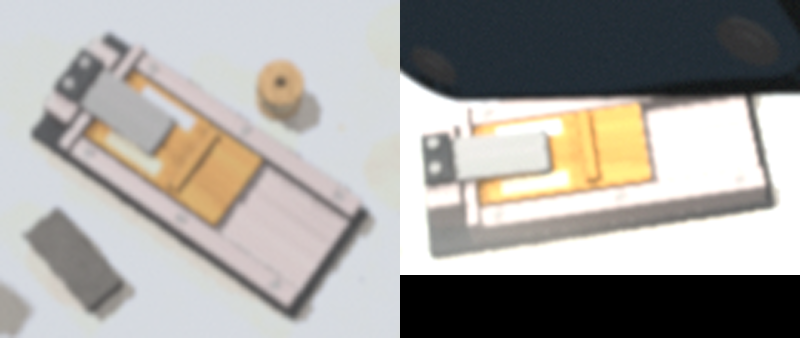

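Both views show the plate under the leaf with its nose against the stop. Its stage-x range measures -32 to 74.5 mm, against -34 to 76 expected, and earlier masks also came out 1–4 mm short. The ridge is clear behind the lip, the bystanders look unmoved, and the arm is clear.

Emit:
apply_moves(plan="0 0 0 0 0 0;0 0 0 0 0 0")

```text
time_s: 19.6
position: [0.4724, 0.2858, 0.1358]
tcp_rot: [[0.539, 0.842, 0.0], [0.842, -0.539, -0.0], [-0.0, 0.0, -1.0]]
force: [-0.2, 0.8, -0.1]
opening: 0.002
grasp_force: 0.0
```

```bash
python3 -c "
from rig import bot
print(bot.hand_in())"
```

```text
the job is handed in; nothing more can be done
None
```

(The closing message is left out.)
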